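# Reset the yellow tool-supply box through its sunken button

### The job

The yellow-hooded tool-supply box has tripped: push its yellow hood all the way open, reach a fingertip down into the well and press the sunken red button fully down, keeping it down for at least a full second. Then let the button come up and push the hood fully shut again. Leave the blue-hooded box and all the loose things on the bench where they are.

Things in the scene. Friction and masses are not known exactly. Their poses are not given: they have to be found in the camera images.
- yellow_box: the box to be reset: grey tool-supply box fixed to the table, 55 mm tall, with a yellow sliding hood on top. Origin on the table under the well's axis; x runs level along the box, the way the hood opens (roughly away from the robot), z up. The box reaches from x = -50 to +130 mm and 55 mm to each side; two air couplings stick out 28 mm more at the far end
- yellow_well (a point): centre of the well's mouth in the yellow box, level with the box's flat top; axes as the box's. The well is a round upright hole, 48 mm wide and 40 mm deep, with the red button standing in its middle; the shut hood hides it
- yellow_hood (a joint): yellow hood: m slid open along the box's x, 0 fully shut (centred over the well), 0.080 fully open at its stop (well clear by 19 mm). A solid slab 74 mm along x, 92 mm wide, from 1 to 21 mm above the box's top (2 mm ribs on it); flat upright end faces, no handle: push on either end face. Slides at about 2 N and stays where it is left
- yellow_hood_top (a point): centre of the yellow hood's top face, 21 mm above the box's top; it rides with the hood, 37 mm from either end face
- yellow_button (a joint): how far the red button in the yellow box's well is pressed down, in m: 0 up, 0.007 fully down; springs back; about 2 N to start, 6 N fully down
- yellow_button_top (a point): centre of the top of the red round button (26 mm across) in the yellow box's well; when up it lies 20 mm below the box's top; it moves straight down
- blue_box: the other box, alike but for its colour, to be left alone: grey tool-supply box fixed to the table, 55 mm tall, with a blue sliding hood on top. Origin on the table under the well's axis; x runs level along the box, the way the hood opens (roughly away from the robot), z up. The box reaches from x = -50 to +130 mm and 55 mm to each side; two air couplings stick out 28 mm more at the far end
- blue_well (a point): centre of the well's mouth in the blue box, level with the box's flat top; axes as the box's. The well is a round upright hole, 48 mm wide and 40 mm deep, with the red button standing in its middle; the shut hood hides it
- blue_hood (a joint): blue hood: m slid open along the box's x, 0 fully shut (centred over the well), 0.080 fully open at its stop (well clear by 19 mm). A solid slab 74 mm along x, 92 mm wide, from 1 to 21 mm above the box's top (2 mm ribs on it); flat upright end faces, no handle: push on either end face. Slides at about 2 N and stays where it is left
- blue_hood_top (a point): centre of the blue hood's top face, 21 mm above the box's top; it rides with the hood, 37 mm from either end face
- blue_button (a joint): how far the red button in the blue box's well is pressed down, in m: 0 up, 0.007 fully down; springs back; about 2 N to start, 6 N fully down
- blue_button_top (a point): centre of the top of the red round button (26 mm across) in the blue box's well; when up it lies 20 mm below the box's top; it moves straight down
- grease_tin: plain aluminium tin, 40 mm across, 48 mm tall, standing beside the yellow box; origin at the centre of its underside; leave it alone
- socket: steel wrench socket, 28 mm across, 38 mm tall, standing beside the blue box; origin at the centre of its underside; leave it alone
- tape_roll: lime-green roll of masking tape lying flat, 90 mm across, 24 mm tall; origin at the centre of its underside; leave it alone
- air_drill: pistol-shaped air drill lying on its side, about 215 mm along its x (bit towards +x), handle 145 mm towards its -y, 43 mm tall; origin on the table under its barrel; leave it alone
- rivet_tray: blue open tray of rivets, 130 x 100 x 35 mm; origin at the centre of its underside; leave it alone

How it is judged:
By the outcome, as a careful person would: the job done as asked, in the order asked, and still so for the second after the job is handed in, with the robot touching nothing.
It also fails if it takes over 51 s, if anything falls off the work surface, if the arm or the gripper's body presses on something with over 40 N, if the wrist force passes 120 N, or if a joint passes its speed limit or range.

### The arm

A 7-joint arm with a two-finger parallel gripper is mounted at the origin on the work surface. World frame = base frame: x ahead of the robot, y to its left, z up, the work surface at z = 0. Lengths are in m, angles in rad, forces in N, time in s.
With the tool pointing down it reaches from about 0.425 to 0.925 m from the base axis. Payload 6.8 kg.
Tool frame: the origin (TCP) lies between the finger pads; the fingertips stand r.tip_reach ahead of it and the grasp point (between the pads) lies 11 mm behind it (r.tip_reach is the distance from the TCP to the fingertips, in m); z points along the fingers, y is the direction in which the jaws open and shut (so a half turn about z gives the same grasp; the last joint's range is limited). The gripper opens to 85 mm and grips with 20 to 120 N. Pads are 22 mm wide; open, the fingers measure 114 mm over their backs; the gripper's body (76 mm by 85 mm) begins 54 mm behind the grasp point. The pads swing forward as they close: fully open they stand 13 mm farther back than shut.
Start: joints at [-1.295, 0.477, 0.022, 1.555, -0.011, 1.109, -0.083], TCP at [0.253, 0.626, 0.239] pointing down, gripper open.
Joint ranges: [-2.96, 2.96], [-0.34, 2.1], [-1.41, 1.46], [0.24, 2.44], [-1.37, 4.51], [0.17, 1.92], [-2.96, 2.96]. Speed limits (rad/s): [2.39, 2.39, 3.14, 3.14, 3.14, 3.14, 3.14].

### API

Orientations are given as a rotation vector (axis times angle).
In Python, from bench import r, eyes, spotter gives the robot as it stands.
- The arm moves only by the tool carry_out, never from a script. Its argument "series" is text: rows parted by semicolons, each of 5 numbers parted by spaces: the shift along the tool's x, y, z in cm, then the turn about the tool's z in rad, then the opening, from 0 (shut) to 1 (fully open). In form: x y z yaw gripper; .... A call has 1 to 8 rows; each row shifts and turns the commanded pose from where the row before left it, along the tool's axes as they then stand; what a row does not reach is not made up. A row lasts 1/8 s, in which the tool goes at most 62.5 mm and 10.7 degrees, less where a joint would pass 70% of its speed; a pose out of reach is approached as far as the arm can. A call with a gripper value outside its range is refused whole. The fingers move at their own pace and stop on an object; "grip_force" is the grip in N (left out, the last holds). Time passes only in rows, so rows that do not move let the fingers close. It gives the time, the measured TCP pose, the force and the opening at its end, in the units of the state.
- r.get_obs(): the state, without advancing time (a new reading comes with each control period).
- eyes.grab_frame(name): name is "scene" or "top"; returns a dict with "color" (480x640x3 uint8, blue, green, red), "intrinsics" (3x3 intrinsics, pixels), "R" (3x3) and "t" (3): a world point X has camera coordinates R X + t. Camera axes: x right, y down, z forward; pixel columns grow to the right and rows downward; lengths in m; the calibration is good to about 2 mm. A picture is of the moment at which its call begins. There is no depth.
- r.hand_in(): hands the job in, once; it reports no verdict.
Trained networks look in a picture, given as the dict that the camera call returned (one of the last four; its "shot" number tells which), for a name from the list of things; names that differ only in an ending like _2 or _b are one class to them, and where a whole thing is asked for, a point or a joint stands for the part that bears it (a point fixed in the world has none). Each returns a list of dicts, best first, with "confidence" (0 to 1); they miss things now and then, are a little off and sometimes report something else, mostly with a low value. They report only what shows in the picture. A call takes as long as a camera call.
- spotter.search_frame(picture, query): "uv" ([column, row] in pixels, amid what is visible of it).
- spotter.trace(picture, query): "pixels" (480x640 bool, what is visible of it) and "uv" ([column, row] in pixels, amid what is visible of it).
- spotter.mark_of(picture, query): "uv" ([column, row] in pixels: a listed point, or the origin of a listed thing).
The state is a dict: "clock": time; "joints": joint angles; "qvel": joint speeds; "tau": joint torques, N m; "tcp_pos": TCP position; "orientation": TCP orientation; "contact_force": force on the tool from outside, world axes, zero at the start; "moment": the same for the moment, N m; "grip_width": finger opening in m.
Only numpy, scipy, OpenCV 4.12 (cv2) and the standard library are available. Lean on these libraries where they do the work, as an engineer would, in place of code of your own. Each camera call takes 0.05 s, during which the arm holds its last target.

## Working session

There is one attempt and no reset: what is moved stays moved. The work goes in short steps, Python scripts to look and compute and a tool call to move; the robot and the scene stay as the last step left them, time stands still between calls to the robot, and variables do not carry over. Pictures are saved under pics/ and viewed, and the job is handed in when it is done.

Besides the shell and the picture viewer there is one more tool, called by a JSON object that holds its "op" and its "data". carry_out: Moves the arm, as the interface text tells. Its arguments: {"type":"object","properties":{"series":{"type":"string"},"grip_force":{"type":"number"}},"required":["series"]}

```bash
mkdir -p pics; ls
python3 - <<'E'
from bench import r, eyes, spotter
import cv2, numpy as np
o=r.get_obs(); print({k:np.round(v,4) for k,v in o.items()}, r.tip_reach)
for n in ["scene","top"]:
    p=eyes.grab_frame(n); cv2.imwrite(f"pics/{n}0.png",p["color"])
    print(n,p["intrinsics"].tolist(),p["R"].round(4).tolist(),p["t"].round(4).tolist())
    for q in ["yellow_well","yellow_hood_top","yellow_box","blue_hood_top","blue_box","yellow_button_top","grease_tin","socket","tape_roll","air_drill","rivet_tray"]:
        print(q,[(np.round(d["uv"],1).tolist(),round(d["confidence"],2)) for d in spotter.mark_of(p,q)[:2]])
E
```

```text
pics
{'clock': np.float64(0.0), 'joints': array([-1.2951,  0.4778,  0.0223,  1.5565, -0.0115,  1.1093, -0.0831]), 'qvel': array([ 0.0005, -0.0006, -0.0015, -0.0003,  0.0005,  0.001 , -0.0003]), 'tau': array([ 2.00000e-04, -5.96440e+01,  1.60880e+00, -2.81199e+01,
        1.26000e-02,  9.20000e-03, -0.00000e+00]), 'tcp_pos': array([0.2525, 0.6254, 0.2383]), 'orientation': array([-5.9910e-01, -3.0837e+00,  2.8000e-03]), 'contact_force': array([ 0.58  ,  1.3877, -0.3469]), 'moment': array([ 0.0451,  0.0188, -0.0361]), 'grip_width': np.float64(0.0853)} 0.008
scene [[555.2584011379175, 0.0, 311.39740992259874], [0.0, 555.2584011379175, 233.0510830546811], [0.0, 0.0, 1.0]] [[-0.4217, 0.9068, 0.0001], [0.7481, 0.348, -0.565], [-0.5123, -0.2381, -0.8251]] [0.2191, -0.3247, 1.4592]
yellow_well [([397.4, 277.0], 0.96)]
yellow_hood_top [([401.3, 275.7], 0.78)]
yellow_box [([396.8, 292.7], 0.6)]
blue_hood_top [([272.8, 201.1], 0.75)]
blue_box [([269.2, 216.6], 0.95), ([397.3, 291.6], 0.21)]
yellow_button_top []
grease_tin [([439.2, 306.1], 0.64)]
socket [([310.7, 219.5], 0.71)]
tape_roll [([501.4, 288.9], 0.63)]
air_drill [([149.2, 189.8], 0.88)]
rivet_tray [([513.8, 368.1], 0.6), ([269.0, 220.7], 0.44)]
top [[547.8661903947029, 0.0, 311.724702045771], [0.0, 547.8661903947029, 238.63334656430837], [0.0, 0.0, 1.0]] [[0.0178, -0.9998, 0.0117], [-0.9902, -0.0192, -0.1385], [0.1386, -0.0091, -0.9903]] [-0.0154, 0.4998, 1.2837]
yellow_well [([225.7, 230.4], 0.82)]
yellow_hood_top [([223.9, 225.9], 0.89)]
yellow_box [([230.1, 239.4], 0.84)]
blue_hood_top [([365.8, 255.7], 0.77)]
blue_box [([357.5, 260.0], 0.63), ([364.5, 257.7], 0.27)]
yellow_button_top []
grease_tin [([195.6, 238.3], 0.59)]
socket []
tape_roll [([153.0, 274.6], 0.71)]
air_drill [([485.3, 242.8], 0.56)]
rivet_tray [([129.0, 209.7], 0.77), ([226.9, 228.7], 0.65)]
```

View pics/scene0.png

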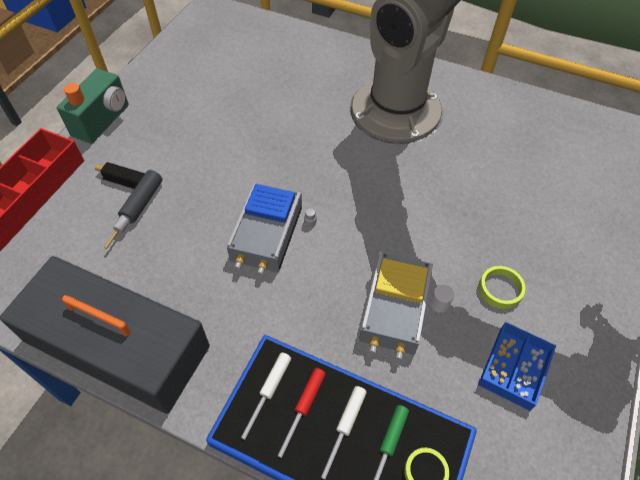

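View pics/top0.png

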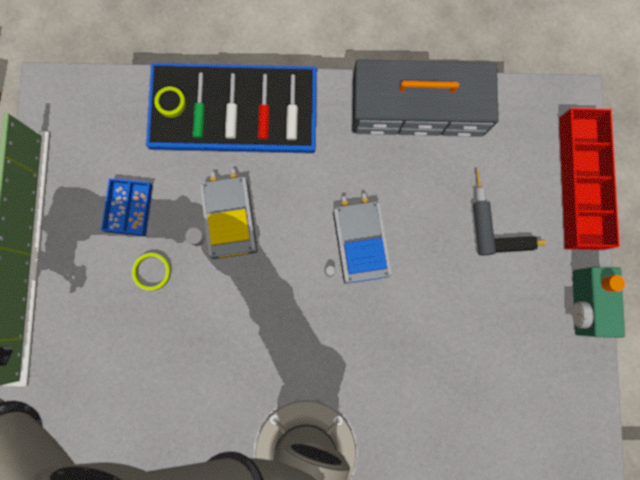

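The pictures show the yellow box at about (228,218) in the top view and (398,300) in the scene view. Its hood is at the robot end, and the tin is right beside it on the left (+y). I'll fit the poses from the outlines.

```bash
cat > h.py <<'E'
from bench import r, eyes, spotter
import cv2, numpy as np
from scipy.optimize import minimize
def proj(p,X):
    c=np.asarray(X)@p["R"].T+p["t"]; q=c@p["intrinsics"].T; return q[:,:2]/q[:,2:]
def boxpts(x,y,a,x0,x1,w,z0,z1):
    c,s=np.cos(a),np.sin(a)
    return np.array([[x+c*u-s*v,y+s*u+c*v,z] for u in(x0,x1) for v in(-w,w) for z in(z0,z1)])
def soft(p,P,ss=4):
    h=cv2.convexHull((proj(p,P)*ss*16).astype(np.float32)).round().astype(np.int32)
    m=np.zeros((480*ss,640*ss),np.uint8); cv2.fillConvexPoly(m,h,255,shift=4)
    return cv2.resize(m,(640,480),interpolation=cv2.INTER_AREA)/255.
def fit(ps,ms,g,dims):
    f=lambda v:sum(np.abs(soft(p,boxpts(*v,*dims))-m).sum()/m.sum() for p,m in zip(ps,ms))
    best=None
    for k in range(3):
        s=minimize(f,g,method="Nelder-Mead",options=dict(initial_simplex=[g]+[np.array(g)+d for d in np.diag([.01,.01,.08])],xatol=1e-4,fatol=1e-4)); g=s.x
    return s.x,s.fun
def ray(p,uv,z):
    d=p["R"].T@np.linalg.solve(p["intrinsics"],[*uv,1]); C=-p["R"].T@p["t"]; return C+d*(z-C[2])/d[2]
E
python3 - <<'E'
from h import *
ps=[eyes.grab_frame(n) for n in("scene","top")]
ms=[];bm=[]
for p in ps:
    t=spotter.trace(p,"yellow_hood")[0]; m=t["pixels"]
    hsv=cv2.cvtColor(p["color"],cv2.COLOR_BGR2HSV); y=(hsv[...,0]>18)&(hsv[...,0]<32)&(hsv[...,1]>120)&cv2.dilate(m.astype(np.uint8),np.ones((9,9))).astype(bool)
    b=spotter.trace(p,"yellow_box"); print(m.sum(),y.sum(),[ (d["pixels"].sum(),d["confidence"],d["uv"]) for d in b])
    ms.append(y.astype(float)); bm.append(b[0]["pixels"])
    print("mark",ray(p,spotter.mark_of(p,"yellow_hood_top")[0]["uv"],.076))
    for q,z in(("grease_tin",0),("tape_roll",0)):
        print(q,[ray(p,d["uv"],z).round(3) for d in spotter.mark_of(p,q)[:1]])
g=ray(ps[1],spotter.mark_of(ps[1],"yellow_hood_top")[0]["uv"],.076)
for sel in([0,1],[0],[1]):
    print("hood",sel,fit([ps[i] for i in sel],[ms[i] for i in sel],[g[0],g[1],0.1],(-.037,.037,.046,.056,.077)))
    print("box",sel,fit([ps[i] for i in sel],[(bm[i]|(ms[i]>0)).astype(float) for i in sel],[g[0],g[1],0.1],(-.05,.13,.055,.0,.055)))
for i,p in enumerate(ps):
    c=p["color"].copy(); c[bm[i]]=c[bm[i]]//2+np.array([127,0,0],np.uint8)
    c[ms[i]>0]=(0,0,255)
    u,v=map(int,spotter.mark_of(p,"yellow_hood_top")[0]["uv"])
    cv2.imwrite(f"pics/m{i}.png",cv2.resize(c[v-70:v+80,u-90:u+90],None,fx=4,fy=4))
E
```

```text
1696 1679 [(np.int64(1729), 0.57, [400.9, 282.4]), (np.int64(5557), 0.55, [395.3, 307.8])]
mark [0.51655202 0.19188735 0.076     ]
grease_tin [array([0.495, 0.282, 0.   ])]
tape_roll [array([0.421, 0.381, 0.   ])]
1333 1228 [(np.int64(3653), 0.62, [228.1, 218.5])]
mark [0.5181792  0.19782112 0.076     ]
grease_tin [array([0.5  , 0.278, 0.   ])]
tape_roll [array([0.406, 0.38 , 0.   ])]
hood [0, 1] (array([0.51880927, 0.19327373, 0.17347418]), np.float64(0.2150779156639792))
box [0, 1] (array([0.50768358, 0.18993443, 0.15513428]), np.float64(2.1338826413795418))
hood [0] (array([0.51593924, 0.19443437, 0.16193629]), np.float64(0.08895584439850984))
box [0] (array([0.3981847 , 0.16572323, 0.20414284]), np.float64(1.687116937527452))
hood [1] (array([0.51937018, 0.18991528, 0.17413724]), np.float64(0.0818196333908156))
box [1] (array([0.50931202, 0.18987833, 0.15808724]), np.float64(0.05942792118216024))
```

Run:
```python
from h import *
ps=[eyes.grab_frame(n) for n in("scene","top")]
out=[]
for i,p in enumerate(ps):
    c=cv2.resize(p["color"],None,fx=4,fy=4,interpolation=cv2.INTER_CUBIC)
    for dims,col in(((-.05,.13,.055,0,.055),(0,255,0)),((-.037,.037,.046,.056,.076),(255,0,255))):
        x,y,a=.5165,.192,.165
        P=boxpts(x,y,a,*dims); q=((proj(p,P)+.5)*4).astype(int)
        for k in range(8):
            for b in(1,2,4):
                if not k&b: cv2.line(c,tuple(q[k]),tuple(q[k|b]),col,1)
    u,v=map(int,proj(p,[[.55,.2,.05]])[0]*4)
    out.append(c[v-240:v+240,u-190:u+190])
cv2.imwrite("pics/ov.png",np.hstack(out))
```

```text
(no output)
```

View pics/ov.png

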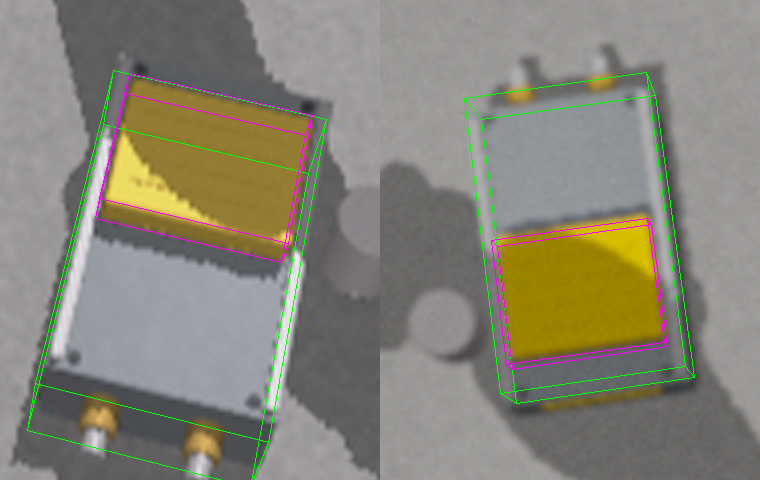

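```bash
cat >> h.py <<'E'
from scipy.spatial.transform import Rotation as Ro
def go(target,yaw=None):
    """delta in tool axes (cm) to world target TCP; yaw: wanted heading of tool x (mod pi/2)"""
    o=r.get_obs(); R=Ro.from_rotvec(o["orientation"]).as_matrix()
    d=R.T@(np.array(target)-o["tcp_pos"])*100
    h=np.arctan2(R[1,0],R[0,0])
    print("tcp",o["tcp_pos"].round(4),"head",round(h,3),"F",o["contact_force"].round(1),"t",round(float(o["clock"]),2),"shift cm",d.round(2), "tilt", np.round(R[:,2],3))
    if yaw is not None:
        for k in range(4):
            e=(yaw+k*np.pi/2-h+np.pi)%(2*np.pi)-np.pi; print("turn (tool z, down => sign -)",round(-e,3), "resulting joint7 est", k)
E
python3 - <<'E'
from h import *
go([.436,.179,.238],.165)
E
```

```text
tcp [0.2527 0.6259 0.2393] head 2.758 F [0.1 0.1 0.6] t 2.05 shift cm [-33.73 -34.57   0.13] tilt [-0. -0. -1.]
turn (tool z, down => sign -) 2.593 resulting joint7 est 0
turn (tool z, down => sign -) 1.022 resulting joint7 est 1
turn (tool z, down => sign -) -0.549 resulting joint7 est 2
turn (tool z, down => sign -) -2.12 resulting joint7 est 3
```

{"op": "carry_out", "data": {"series": "0 0 0 -0.183 0; 0 0 0 -0.183 0; 0 0 0 -0.183 0; -1.3 -5.5 0 0 0; -1.3 -5.5 0 0 0; -1.3 -5.5 0 0 0; -1.3 -5.5 0 0 0; -1.3 -5.5 0 0 0", "grip_force": 40}}

```text
clock: 3.05
tcp_pos: [0.3628, 0.3636, 0.2396]
orientation: [-0.259, 3.13, 0.001]
contact_force: [0.8, 0.8, -0.3]
grip_width: 0.0
```

Run:
```python
from h import *
go([.436,.179,.12],.165)
```

```text
tcp [0.3628 0.3636 0.2396] head -2.977 F [ 0.8  0.8 -0.3] t 3.05 shift cm [ -4.18 -19.42  11.95] tilt [ 0.001  0.001 -1.   ]
turn (tool z, down => sign -) -3.142 resulting joint7 est 0
turn (tool z, down => sign -) 1.571 resulting joint7 est 1
turn (tool z, down => sign -) 0.0 resulting joint7 est 2
turn (tool z, down => sign -) -1.571 resulting joint7 est 3
```

{"op": "carry_out", "data": {"series": "-1.0 -4.9 1.5 0 0; -1.0 -4.9 2 0 0; -1.1 -4.9 3 0 0; -1.1 -4.9 4 0 0; 0 0 1.5 0 0; 0 0 0 0 0"}}

```text
clock: 3.8
tcp_pos: [0.4346, 0.1803, 0.1197]
orientation: [0.259, -3.129, 0.001]
contact_force: [-0.8, 0.4, -0.1]
grip_width: -0.0002
```

Run:
```python
from h import *
go([.436,.179,.071],.165)
ps=[eyes.grab_frame(n) for n in("scene","top")]
out=[]
tc=r.get_obs()["tcp_pos"]
for i,p in enumerate(ps):
    c=cv2.resize(p["color"],None,fx=4,fy=4,interpolation=cv2.INTER_CUBIC)
    q=proj(p,[tc-[0,0,.008]])[0]; print(q)
    cv2.circle(c,tuple(((q+.5)*4).astype(int)),4,(255,0,255),1)
    u,v=map(int,proj(p,[[.5,.2,.05]])[0]*4)
    out.append(c[v-270:v+270,u-200:u+200])
cv2.imwrite("pics/ov2.png",np.hstack(out))
```

```text
tcp [0.4346 0.1803 0.1197] head -2.976 F [-0.8  0.4 -0.1] t 3.8 shift cm [-0.12 -0.15  4.87] tilt [-0.002 -0.001 -1.   ]
turn (tool z, down => sign -) -3.141 resulting joint7 est 0
turn (tool z, down => sign -) 1.571 resulting joint7 est 1
turn (tool z, down => sign -) 0.0 resulting joint7 est 2
turn (tool z, down => sign -) -1.571 resulting joint7 est 3
[412.57397813 233.28647434]
[227.96025064 260.65205711]
```

View pics/ov2.png

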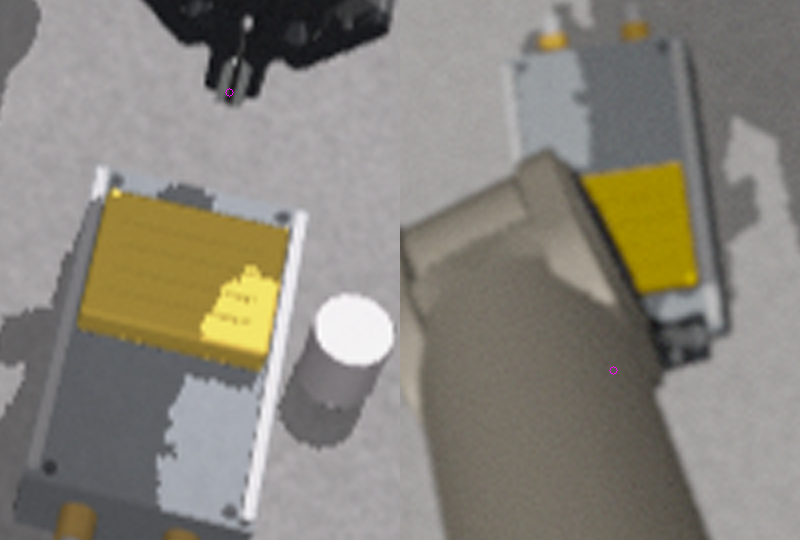

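{"op": "carry_out", "data": {"series": "0 0 2.4 0 0; 0 0 2.3 0 0; -2 -0.1 0 0 0; -1 -0.1 0 0 0; -1 0 0 0 0; -1 0 0 0 0; -1 0 0 0 0; -1 0 0 0 0"}}

```text
clock: 4.9
tcp_pos: [0.5049, 0.19, 0.0734]
orientation: [0.26, -3.13, -0.0]
contact_force: [-3.7, 0.6, 0.9]
grip_width: -0.0003
```

{"op": "carry_out", "data": {"series": "-1 0 0 0 0; -1 0 0 0 0; -0.4 0 0 0 0; -0.2 0 0 0 0; -0.2 0 0 0 0; 0 0 0 0 0"}}

```text
clock: 5.65
tcp_pos: [0.5323, 0.1942, 0.0733]
orientation: [-0.259, 3.131, -0.0]
contact_force: [-0.9, 0.9, 0.3]
grip_width: 0.0001
```

{"op": "carry_out", "data": {"series": "-0.3 0 0 0 0; -0.3 0 0 0 0; -0.2 0 0 0 0; -0.2 0 0 0 0; -0.2 0 0 0 0"}}

```text
clock: 6.28
tcp_pos: [0.5388, 0.1952, 0.0725]
orientation: [0.259, -3.12, 0.004]
contact_force: [-19.9, -3.3, 14.3]
grip_width: 0.0002
```

{"op": "carry_out", "data": {"series": "0.5 0 0 0 0; 0.6 0 0 0 0; 2 0 -1 0 0; 3 0 -5 0 0; 5 0 -5 0 0; 3 0 -3 0 0; 0 -5 0 0 0; 0 -5 0 0 0"}}

```text
clock: 7.28
tcp_pos: [0.4281, 0.0747, 0.2088]
orientation: [-0.262, 3.126, 0.002]
contact_force: [0.1, -0.3, -0.7]
grip_width: 0.0002
```

Run:
```python
from h import *
go([.508,.190,.12],.165)
out=[]
for n in("scene","top"):
    p=eyes.grab_frame(n)
    for q,z in(("yellow_well",.055),("yellow_button_top",.035),("yellow_hood_top",.076)):
        print(n,q,[(np.round(d["uv"],1),ray(p,d["uv"],z)[:2].round(4),round(d["confidence"],2)) for d in spotter.mark_of(p,q)[:2]])
    c=cv2.resize(p["color"],None,fx=4,fy=4,interpolation=cv2.INTER_CUBIC)
    u,v=map(int,proj(p,[[.53,.2,.05]])[0]*4)
    out.append(c[v-270:v+270,u-200:u+200])
cv2.imwrite("pics/ov3.png",np.hstack(out))
```

```text
tcp [0.4281 0.0747 0.2088] head -2.975 F [ 0.1 -0.3 -0.7] t 7.28 shift cm [-9.75 10.03  8.93] tilt [ 0.004  0.001 -1.   ]
turn (tool z, down => sign -) -3.14 resulting joint7 est 0
turn (tool z, down => sign -) 1.573 resulting joint7 est 1
turn (tool z, down => sign -) 0.002 resulting joint7 est 2
turn (tool z, down => sign -) -1.569 resulting joint7 est 3
scene yellow_well [(array([402.1, 277. ]), array([0.5035, 0.1925]), 0.95)]
scene yellow_button_top [(array([399.3, 286.3]), array([0.5143, 0.1932]), 0.55), (array([501.2, 291. ]), array([0.4381, 0.3824]), 0.55)]
scene yellow_hood_top [(array([395.3, 308.2]), array([0.5855, 0.2052]), 0.66)]
top yellow_well [(array([227.3, 232.9]), array([0.507 , 0.1943]), 0.82)]
top yellow_button_top []
top yellow_hood_top [(array([221.7, 198.2]), array([0.5861, 0.2076]), 0.75)]
```

View pics/ov3.png

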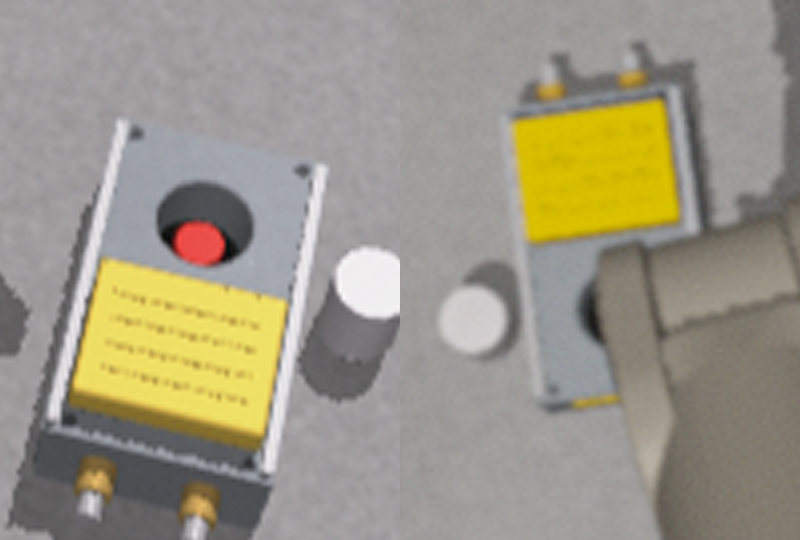

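Run:
```python
from h import *
ps=[eyes.grab_frame(n) for n in("scene","top")]
ms=[]
for p in ps:
    m=spotter.trace(p,"yellow_hood")[0]["pixels"]
    hsv=cv2.cvtColor(p["color"],cv2.COLOR_BGR2HSV); y=(hsv[...,0]>18)&(hsv[...,0]<34)&(hsv[...,1]>90)&cv2.dilate(m.astype(np.uint8),np.ones((9,9))).astype(bool)
    n,l,s,_=cv2.connectedComponentsWithStats(y.astype(np.uint8)); y=l==1+s[1:,4].argmax()
    ms.append(y.astype(float))
for sel in([0,1],[0],[1]):
    v,f=fit([ps[i] for i in sel],[ms[i] for i in sel],[.586,.206,0.165],(-.037,.037,.046,.056,.077))
    print(sel,v,f,"well",v[:2]-.08*np.array([np.cos(v[2]),np.sin(v[2])]))
p=ps[0]; u,v=map(int,proj(p,[[.53,.2,.05]])[0]*4)
for c,z in(((205,223),.055),((200,243),.035)):
    print(ray(p,[(c[0]+u-200)/4-.5+.125,(c[1]+v-270)/4-.5+.125],z))
hsv=cv2.cvtColor(p["color"],cv2.COLOR_BGR2HSV)
red=((hsv[...,0]<8)|(hsv[...,0]>172))&(hsv[...,1]>140)
ys,xs=np.where(red); k=(abs(xs-400)<20)&(abs(ys-285)<20); print(xs[k].min(),xs[k].max(),ys[k].min(),ys[k].max(),ray(p,[xs[k].mean(),ys[k].mean()],.035))
```

```text
[0, 1] [0.58626458 0.20475651 0.17388875] 0.17394535906148362 well [0.50747103 0.19091541]
[0] [0.58413118 0.20613017 0.16650422] 0.058395419641094376 well [0.50523757 0.1928713 ]
[1] [0.58684664 0.20214795 0.17267555] 0.05593098039215687 well [0.50803636 0.18840245]
[0.50576743 0.19230123 0.055     ]
[0.50588461 0.19250262 0.035     ]
393 406 278 288 [0.50572852 0.191679   0.035     ]
```

Run:
```python
from h import *
go([.5065,.1915,.110],.17)
```

```text
tcp [0.4271 0.076  0.2075] head -2.975 F [-0.4 -0.5 -0. ] t 7.88 shift cm [-9.74 10.08  9.75] tilt [-0. -0. -1.]
turn (tool z, down => sign -) 3.138 resulting joint7 est 0
turn (tool z, down => sign -) 1.567 resulting joint7 est 1
turn (tool z, down => sign -) -0.004 resulting joint7 est 2
turn (tool z, down => sign -) -1.574 resulting joint7 est 3
```

{"op": "carry_out", "data": {"series": "-3.2 3.4 1 0 0; -3.3 3.4 3 0 0; -3.2 3.3 3 0 0; 0 0 2.7 0 0; 0 0 0 0 0; 0 0 0 0 0"}}

```text
clock: 8.62
tcp_pos: [0.5065, 0.1907, 0.1113]
orientation: [-0.258, 3.13, 0.0]
contact_force: [0.4, -0.1, 0.3]
grip_width: -0.0001
```

Run:
```python
from h import *
go([.5065,.1915,.046],.17)
```

```text
tcp [0.5065 0.1907 0.1113] head -2.977 F [ 0.4 -0.1  0.3] t 8.62 shift cm [-0.01  0.08  6.53] tilt [ 0.001  0.    -1.   ]
turn (tool z, down => sign -) 3.136 resulting joint7 est 0
turn (tool z, down => sign -) 1.565 resulting joint7 est 1
turn (tool z, down => sign -) -0.005 resulting joint7 est 2
turn (tool z, down => sign -) -1.576 resulting joint7 est 3
```

{"op": "carry_out", "data": {"series": "0 0.1 2 0 0; 0 0 2 0 0; 0 0 1.5 0 0; 0 0 1 0 0; 0 0 0.2 0 0; 0 0 0 0 0"}}

```text
clock: 9.38
tcp_pos: [0.5064, 0.192, 0.0439]
orientation: [-0.259, 3.13, 0.0]
contact_force: [0.7, 0.2, 0.0]
grip_width: 0.0
```

No contact yet; I'll press in small steps.

{"op": "carry_out", "data": {"series": "0 0 0.2 0 0; 0 0 0.2 0 0; 0 0 0.2 0 0; 0 0 0.2 0 0; 0 0 0 0 0"}}

```text
clock: 10.0
tcp_pos: [0.5066, 0.1922, 0.0361]
orientation: [-0.259, 3.13, 0.001]
contact_force: [-1.4, 0.0, 7.7]
grip_width: 0.0001
```

{"op": "carry_out", "data": {"series": "0 0 0.2 0 0; 0 0 0.1 0 0; 0 0 0.1 0 0; 0 0 0 0 0"}}

```text
clock: 10.5
tcp_pos: [0.5068, 0.1923, 0.0355]
orientation: [-0.258, 3.13, 0.002]
contact_force: [-12.9, -3.8, 46.6]
grip_width: -0.0
```

The button has hit bottom and the force is too high, so I'll ease off but keep it down and hold.

{"op": "carry_out", "data": {"series": "0 0 -0.1 0 0; 0 0 -0.1 0 0; 0 0 0 0 0; 0 0 0 0 0"}}

```text
clock: 11.0
tcp_pos: [0.5067, 0.1922, 0.0358]
orientation: [-0.258, 3.13, 0.001]
contact_force: [-6.1, -2.4, 28.2]
grip_width: 0.0003
```

{"op": "carry_out", "data": {"series": "0 0 0 0 0; 0 0 0 0 0; 0 0 0 0 0; 0 0 0 0 0; 0 0 0 0 0; 0 0 0 0 0; 0 0 0 0 0; 0 0 0 0 0"}}

```text
clock: 12.0
tcp_pos: [0.5067, 0.1922, 0.0358]
orientation: [-0.259, 3.13, 0.001]
contact_force: [-6.5, -3.6, 27.4]
grip_width: -0.0003
```

{"op": "carry_out", "data": {"series": "0 0 0 0 0; 0 0 0 0 0; 0 0 0 0 0; 0 0 0 0 0"}}

```text
clock: 12.5
tcp_pos: [0.5067, 0.1922, 0.0358]
orientation: [-0.259, 3.13, 0.001]
contact_force: [-6.8, -2.8, 26.7]
grip_width: 0.0003
```

{"op": "carry_out", "data": {"series": "0 0 -1 0 0; 0 0 -2 0 0; 0 0 -3 0 0; 0 0 -3 0 0; -4 0 0 0 0; -5 0 0 0 0; -5 0 0 0 0; -1.5 0 0 0 0"}}

```text
clock: 13.5
tcp_pos: [0.6612, 0.2174, 0.1227]
orientation: [-0.258, 3.13, -0.001]
contact_force: [0.8, -0.2, -0.1]
grip_width: 0.0002
```

Run:
```python
from h import *
a=.167; go([.5065+.15*np.cos(a),.1915+.15*np.sin(a),.0725],a)
out=[]
for n in("scene","top"):
    p=eyes.grab_frame(n)
    c=cv2.resize(p["color"],None,fx=4,fy=4,interpolation=cv2.INTER_CUBIC)
    u,v=map(int,proj(p,[[.56,.2,.05]])[0]*4)
    out.append(c[v-270:v+270,u-200:u+200])
cv2.imwrite("pics/ov4.png",np.hstack(out))
```

```text
tcp [0.6612 0.2174 0.1227] head -2.977 F [ 0.8 -0.2 -0.1] t 13.5 shift cm [0.69 0.01 5.02] tilt [ 0.001 -0.    -1.   ]
turn (tool z, down => sign -) 3.139 resulting joint7 est 0
turn (tool z, down => sign -) 1.568 resulting joint7 est 1
turn (tool z, down => sign -) -0.002 resulting joint7 est 2
turn (tool z, down => sign -) -1.573 resulting joint7 est 3
```

View pics/ov4.png

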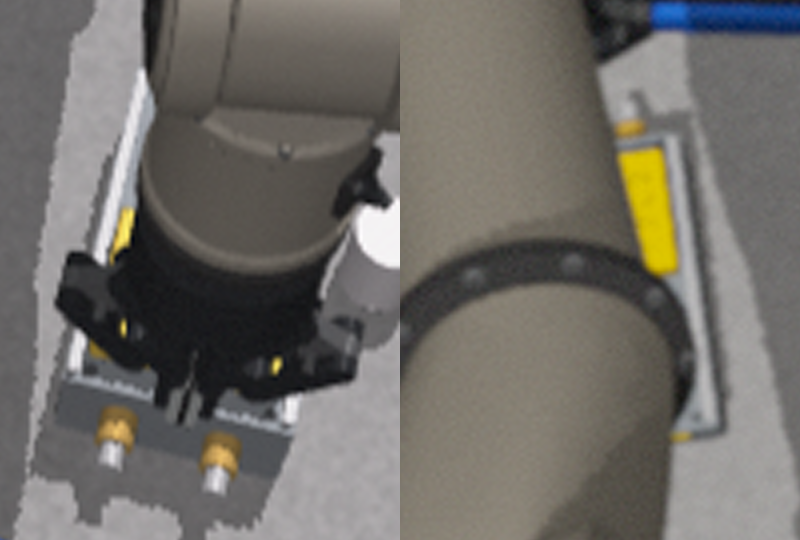

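{"op": "carry_out", "data": {"series": "0 0 2 0 0; 0 0 2 0 0; 0 0 1 0 0; 2 0 0 0 0; 1 0 0 0 0; 1 0 0 0 0; 1 0 0 0 0; 1 0 0 0 0"}}

```text
clock: 14.6
tcp_pos: [0.5997, 0.2076, 0.0738]
orientation: [-0.259, 3.13, 0.0]
contact_force: [1.9, 0.1, -1.1]
grip_width: -0.0001
```

{"op": "carry_out", "data": {"series": "1 0 0 0 0; 1 0 0 0 0; 1 0 0 0 0; 0.7 0 0 0 0; 0 0 0 0 0"}}

```text
clock: 15.22
tcp_pos: [0.562, 0.2014, 0.0734]
orientation: [0.259, -3.129, 0.0]
contact_force: [0.2, -0.3, 0.1]
grip_width: 0.0005
```

{"op": "carry_out", "data": {"series": "0.3 0 0 0 0; 0.2 0 0 0 0; 0.2 0 0 0 0; 0.2 0 0 0 0; 0.1 0 0 0 0"}}

```text
clock: 15.85
tcp_pos: [0.5538, 0.2, 0.0736]
orientation: [-0.259, 3.13, 0.0]
contact_force: [4.3, 1.3, -3.7]
grip_width: -0.0
```

{"op": "carry_out", "data": {"series": "0.1 0 0 0 0; 0.1 0 0 0 0; 0.1 0 0 0 0; 0.1 0 0 0 0; 0 0 0 0 0"}}

```text
clock: 16.48
tcp_pos: [0.5536, 0.2, 0.0744]
orientation: [-0.258, 3.122, 0.003]
contact_force: [12.4, 2.8, -9.5]
grip_width: -0.0002
```

{"op": "carry_out", "data": {"series": "0.1 0 0 0 0; 0.1 0 0 0 0; 0 0 0 0 0"}}

```text
clock: 16.85
tcp_pos: [0.5535, 0.2, 0.0747]
orientation: [-0.257, 3.119, 0.004]
contact_force: [16.8, 2.8, -13.1]
grip_width: -0.0
```

{"op": "carry_out", "data": {"series": "-0.6 0 0 0 0; -1 0 0 0 0; -1.5 0 0 0 0; 0 0 -3 0 0; 0 0 -5 0 0; 0 0 -5 0 0; 0 -5 0 0 0; 0 -5 0 0 0"}}

```text
clock: 17.85
tcp_pos: [0.5953, 0.1048, 0.2045]
orientation: [-0.262, 3.129, 0.001]
contact_force: [-0.1, -0.4, 0.5]
grip_width: -0.0
```

{"op": "carry_out", "data": {"series": "0 -6 0 0 0; 0 -6 0 0 0; 0 -6 0 0 0; 0 -6 0 0 0; 0 0 0 0 0"}}

```text
clock: 18.48
tcp_pos: [0.6335, -0.1393, 0.2036]
orientation: [0.244, -3.131, 0.006]
contact_force: [-0.5, 1.0, -0.6]
grip_width: -0.0
```

Run:
```python
from h import *
go([.5,.2,.1])
out=[]
for n in("scene","top"):
    p=eyes.grab_frame(n)
    cv2.imwrite(f"pics/{n}5.png",p["color"])
    m=spotter.trace(p,"yellow_hood")[0]["pixels"]
    hsv=cv2.cvtColor(p["color"],cv2.COLOR_BGR2HSV); y=(hsv[...,0]>18)&(hsv[...,0]<34)&(hsv[...,1]>90)&cv2.dilate(m.astype(np.uint8),np.ones((9,9))).astype(bool)
    k,l,s,_=cv2.connectedComponentsWithStats(y.astype(np.uint8)); y=(l==1+s[1:,4].argmax()).astype(float)
    print(n,fit([p],[y],[.51,.192,0.165],(-.037,.037,.046,.056,.077)))
    for q in("grease_tin","socket","tape_roll","blue_hood_top","air_drill","rivet_tray"): print(q,[np.round(d["uv"],1).tolist() for d in spotter.mark_of(p,q)[:1]])
    c=cv2.resize(p["color"],None,fx=4,fy=4,interpolation=cv2.INTER_CUBIC)
    u,v=map(int,proj(p,[[.53,.2,.05]])[0]*4)
    out.append(c[v-270:v+270,u-200:u+200])
cv2.imwrite("pics/ov5.png",np.hstack(out))
```

```text
tcp [ 0.6335 -0.1393  0.2036] head -2.986 F [-0.5  1.  -0.6] t 18.48 shift cm [ 7.93 35.63 10.24] tilt [-0.    -0.004 -1.   ]
scene (array([0.5054717 , 0.19269677, 0.17326922]), np.float64(0.06293875574921327))
grease_tin [[439.1, 303.9]]
socket [[309.6, 218.7]]
tape_roll [[500.2, 290.2]]
blue_hood_top [[273.7, 201.4]]
air_drill []
rivet_tray [[516.2, 366.0]]
top (array([0.50792339, 0.18835825, 0.17064322]), np.float64(0.05335625561441007))
grease_tin [[195.5, 241.5]]
socket [[327.2, 272.0]]
tape_roll [[152.3, 274.3]]
blue_hood_top []
air_drill [[485.5, 242.7]]
rivet_tray []
```

View pics/ov5.png

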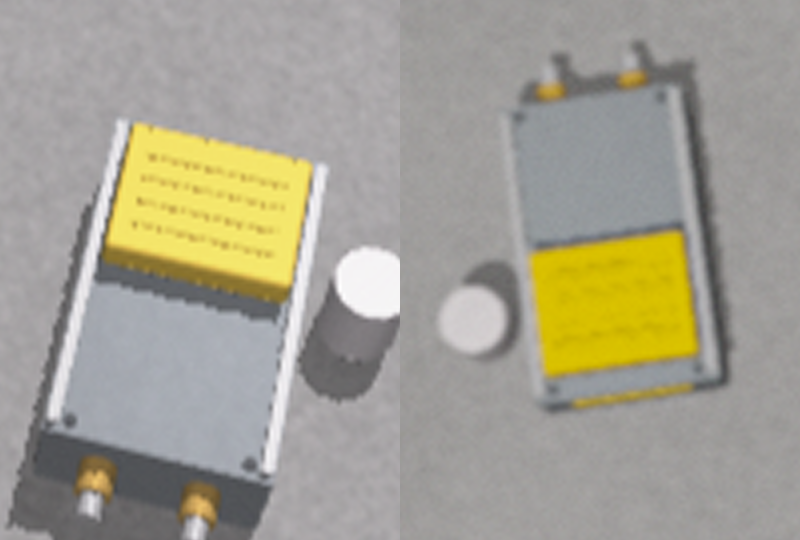

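View pics/scene5.png

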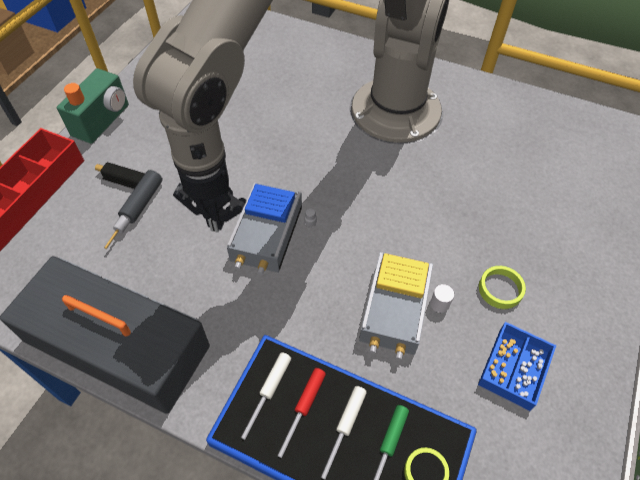

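The yellow hood is shut: it now sits at (404,274) in the scene view, and its fitted centre matches the well's within a few mm. Everything else is where it was, and the arm touches nothing.

Run:
```python
from bench import r
print(r.hand_in())
```

```text
the job is handed in; nothing more can be done
None
```

I reset the yellow box and handed the job in at about 19 s of the 51 s allowed; the hand-in gives no verdict.

- **Opening:** I pushed the yellow hood open until it met its stop, at about 20 N. The pictures then showed the well clear and the red button in view.
- **Pressing:** I pressed the button to its end stop and held it there for about 2 s.
- **Closing:** I lifted clear and pushed the hood from its far end until it met the shut stop, at about 17 N.

**Last checks:**
- The final hood centre fits, (0.505, 0.193) from the scene camera and (0.508, 0.188) from the top one, each agree within 0.3 mm with the well position worked out from the open hood.
- The tin, socket, tape roll, rivet tray, blue box and drill look unmoved. The networks missed the drill in the scene view, and the blue hood and rivet tray in the top view.
- The arm stands well clear and touches nothing.

**What went less well:**
- The fingertip pressed the button stop with about 47 N for a moment before I eased it to about 27 N. The fingertips did the pressing, not the gripper's body, so I don't expect it to count against the 40 N limit.
- The two cameras' fits of the hood differ by about 3–4 mm sideways.
- The hood seemed to start about 10 mm open, so it now sits slightly nearer the robot than at first.

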